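Press the divider strips home in a jar carton

TASK

The three short cross strips of the cardboard divider in the open carton still stand proud of its two long strips. With your fingertips press each one lightly down until its top edge is level with the long strips: first the middle one, which squares the grid, then the left one, then the right one (left and right as the robot sees them). Do not grip or lift anything or crush the board, leave the carton and the things in and around it where they are, and finish clear of everything.

Things in the scene. Friction and masses are not known exactly. Their poses are not given: they have to be found in the camera images.
- carton: Open 12-jar carton, loose, about 1 kg. Outside 230 (x) x 308 (y) mm, rim 119 mm above the table, walls 4 mm; flaps hang outside, 30 mm farther out. Origin: centre of the underside; z up; +y to the robot's left, turned up to 0.3 rad. Two long strips (4 mm thick, along y at x = -37 and +37 mm), top edges 114 mm above the table; three cross strips run along x.
- middle_strip (a joint): Height (m) of the middle cross strip's top edge above the long strips' (0 = level, home; starts 0.020-0.032). Upright board 218 x 104 x 4 mm along the carton's x, at carton y = 0 mm. Stays where left; slides down against about 3 N of friction (more if fast), stops by itself when home, on a bottom that gives 1 mm per 4 N. Its edge crushes at 25 N; past 0.038 its slots come out.
- left_strip (a joint): Height (m) of the left cross strip's top edge above the long strips' (0 = level, home; starts 0.020-0.032). Upright board 218 x 104 x 4 mm along the carton's x, at carton y = +75 mm. Stays where left; slides down against about 3 N of friction (more if fast), stops by itself when home, on a bottom that gives 1 mm per 4 N. Its edge crushes at 25 N; past 0.038 its slots come out.
- right_strip (a joint): Height (m) of the right cross strip's top edge above the long strips' (0 = level, home; starts 0.020-0.032). Upright board 218 x 104 x 4 mm along the carton's x, at carton y = -75 mm. Stays where left; slides down against about 3 N of friction (more if fast), stops by itself when home, on a bottom that gives 1 mm per 4 N. Its edge crushes at 25 N; past 0.038 its slots come out.
- middle_top (a point): Centre of the top edge (218 x 4 mm, at mid-length, midway between the two long strips) of the middle cross strip; moves with the strip; x axis along the strip, z up.
- left_top (a point): Centre of the top edge (218 x 4 mm, at mid-length, midway between the two long strips) of the left cross strip; moves with the strip; x axis along the strip, z up.
- right_top (a point): Centre of the top edge (218 x 4 mm, at mid-length, midway between the two long strips) of the right cross strip; moves with the strip; x axis along the strip, z up.
- jar_a: Closed glass jar, 62 mm diameter, 98 mm tall, steel lid, standing in the carton's cell at carton x = -74, y = +112 mm, its lid 12 mm below the long strips' top edges. Origin: centre of its underside. Leave it.
- jar_b: Same jar, in the cell at carton x = +74, y = -37 mm. Origin: centre of its underside. Leave it.
- jar_c: Same jar, standing on the table beside the carton. Origin: centre of its underside. Leave it.
- tape_roll: Roll of brown packing tape lying flat on the table beside the carton, 110 mm diameter, 48 mm high. Origin: centre of its underside. Leave it.
- cutter: Grey safety cutter, 160 x 31 x 21 mm, lying beyond the carton. Origin: under its handle's centre; x along it. Leave it.
- tally: Steel hand tally counter, 42 x 56 x 44 mm, standing beyond the carton. Origin: centre of its underside. Leave it.
- tape_gun: Tape gun lying on its side to the left, about 310 x 110 x 53 mm. Origin: underside of its plate. Leave it.
- spare_strips: Flat pile of spare cross strips to the right, 218 x 104 x 36 mm. Origin: centre of its underside. Leave it.

How it is judged:
By the outcome, as a careful person would: the job done as asked, in the order asked, and still so for the second after the job is handed in, with the robot touching nothing.
It also fails if it takes over 46 s, if anything falls off the work surface, if the arm or the gripper's body presses on something with over 40 N, if the wrist force passes 120 N, or if a joint passes its speed limit or range.

ROBOT

A 6-joint arm with a two-finger parallel gripper is mounted at the origin on the work surface. World frame = base frame: x ahead of the robot, y to its left, z up, the work surface at z = 0. Lengths are in m, angles in rad, forces in N, time in s.
With the tool pointing down it reaches from about 0.225 to 0.725 m from the base axis. Payload 3.1 kg.
Tool frame: the origin (TCP) lies between the finger pads; the fingertips stand 17 mm ahead of it and the grasp point (between the pads) lies 2 mm behind it; z points along the fingers, y is the line along which they close (so a half turn about z gives the same grasp; the last joint's range is limited). The gripper opens to 85 mm and grips with 20 to 120 N. Pads are 22 mm wide; open, the fingers measure 114 mm over their backs; the gripper's body (76 mm by 85 mm) begins 54 mm behind the grasp point. The pads swing forward as they close: fully open they stand 13 mm farther back than shut.
Start: joints at [-1.328, 0.048, 0.099, 1.622, 0, 1.443], TCP at [0.19, -0.489, 0.248] pointing down, gripper open.
Joint ranges: [-2.91, 2.91], [-0.99, 1.94], [-1.21, 1.42], [-2.12, 2.29], [-1.49, 1.47], [-3.14, 3.14]. Speed limits (rad/s): [2.79, 2.79, 3.14, 3.14, 3.14, 3.14].

INTERFACE

Orientations are given as a unit quaternion [x, y, z, w].
In Python, from workcell import bot, grip, monitor, cams, order gives the robot as it stands. Calls block until the motion is done:
- bot.move_ptp(position, orientation): joint-space move of the TCP to a pose.
- bot.move_straight(position, orientation=None, feed=0.15, contact_N=None): straight line of the TCP; orientation=None keeps the orientation; feed is the mean speed in m/s. With contact_N (N) it stops when the force on the tool has changed by that much, and returns True; else False.
- bot.move_joints(angles): joint-space move.
- grip(opening): opening from 0.0 (shut) to 1.0 (fully open); the grip force is fixed at half the most; returns when the fingers have stopped.
- bot.hold(seconds).
- bot.inverse_kinematics(position, orientation): joint angles nearest the present ones, or None.
- monitor.get_state(): the state.
- cams.get_image(name): name is "side" or "top"; returns the picture (384x512x3 uint8, red, green, blue); there is no depth.
- cams.camera_model(name): a dict with "intrinsics" (3x3 intrinsics, pixels), "k1" (the pictures are not rectified: a ray, as slopes to the right and down, at radius r is drawn at 1 + k1 r^2 times it, then the intrinsics apply), "origin" and "rotation" of the camera in the world. Camera axes: x right, y up, looking along -z (the intrinsics and any distortion apply to the point x, -y, -z); pixel columns grow to the right and rows downward; lengths in m; the calibration is good to about 2 mm. A picture is of the moment at which its call begins. camera_model takes no time and is no camera call.
A pose or a line that the arm cannot do raises bot.MotionError and nothing moves.
- order.hand_in(): hands the job in; it is judged then, once.
The state is a dict: "clock": time; "joint_pos": joint angles; "qvel": joint speeds; "tau": joint torques, N m; "ee_pos": TCP position; "ee_rot": TCP orientation; "force": force on the tool from outside, world axes, zero at the start; "ft_torque": the same for the moment, N m; "width": opening from 0.0 (shut) to 1.0 (fully open); "gripper_force": force on a finger pad.
Only numpy, scipy, OpenCV 4.12 (cv2) and the standard library are available. Lean on these libraries where they do the work, as an engineer would, in place of code of your own. Each camera call takes 0.05 s, during which the arm holds its last target. There are 200 camera calls.

## Working session

There is one attempt and no reset: what is moved stays moved. The work goes in short steps, each a Python script; the robot and the scene stay as the last script left them, time stands still between calls to the robot, and variables do not carry over. Pictures are saved under pics/ and viewed, at most 10 in all, crops included, and the job is handed in when it is done.

```bash
ls; mkdir -p pics; python3 - <<'E'
from workcell import bot, grip, monitor, cams, order
import cv2
for n in("top","side"):
    cv2.imwrite(f"pics/{n}0.png",cams.get_image(n)[...,::-1]); print(cams.camera_model(n))
s=monitor.get_state(); print(s)
E
```

```text
pics
{'intrinsics': array([[350.18287576,   0.        , 251.62589514],
       [  0.        , 350.18287576, 188.36023133],
       [  0.        ,   0.        ,   1.        ]]), 'k1': -0.053509871195179824, 'origin': array([ 0.35495786, -0.00693784,  1.25203315]), 'rotation': array([-0.0702461 ,  0.07638617,  0.74034405, -0.66416966])}
{'intrinsics': array([[373.20667154,   0.        , 255.84941329],
       [  0.        , 373.20667154, 190.22352443],
       [  0.        ,   0.        ,   1.        ]]), 'k1': -0.08922637336647475, 'origin': array([ 0.52298407, -1.01063417,  1.2868771 ]), 'rotation': array([ 0.34792971, -0.01210072, -0.03469629,  0.93680022])}
{'clock': 0.1, 'joint_pos': array([-1.32782573e+00,  4.87023471e-02,  9.77219935e-02,  1.62201483e+00,
       -8.94478870e-06,  1.44302080e+00]), 'qvel': array([-7.92555679e-05, -2.29060176e-03,  4.22281585e-03,  9.38327221e-05,
       -1.13540471e-03, -1.35390191e-03]), 'tau': array([ 2.59466200e-03, -3.39851439e+01,  3.20935643e+01,  1.57979527e-02,
       -7.72016665e-05, -5.33533004e-07]), 'ee_pos': array([ 0.19008185, -0.48881001,  0.24720454]), 'ee_rot': array([ 9.82866963e-01,  1.84313113e-01, -6.77542395e-05, -1.09734613e-03]), 'force': array([ 0.56057577, -0.17459761, -0.70702981]), 'ft_torque': array([0.04413467, 0.0025143 , 0.02464603]), 'gripper_force': 0.0, 'width': 1.0041431669618055}
```

View pics/top0.png

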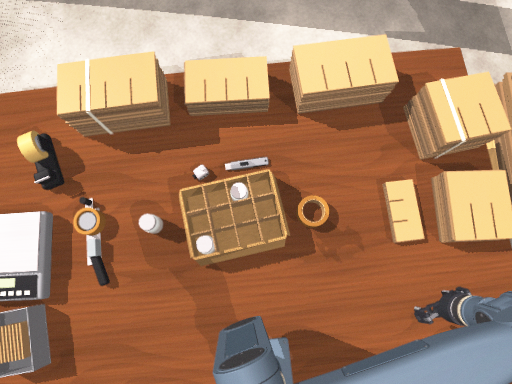

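View pics/side0.png

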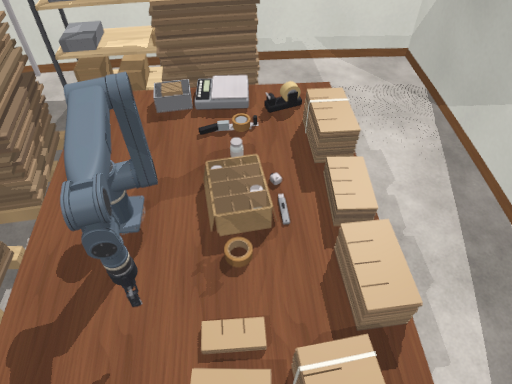

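The top view shows the carton at about cols 180–288, rows 170–262, with the tape roll at (313,211) and a jar at (150,223). The arm is clear of the carton. I'll zoom in for the corners and strips.

```bash
python3 - <<'E'
import cv2
t=cv2.imread("pics/top0.png")[160:272,172:300]; cv2.imwrite("pics/topc.png",cv2.resize(t,None,fx=5,fy=5,interpolation=cv2.INTER_CUBIC))
t=cv2.imread("pics/side0.png")[148:240,196:282]; cv2.imwrite("pics/sidec.png",cv2.resize(t,None,fx=6,fy=6,interpolation=cv2.INTER_CUBIC))
E
```

```text
(no output)
```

View pics/topc.png

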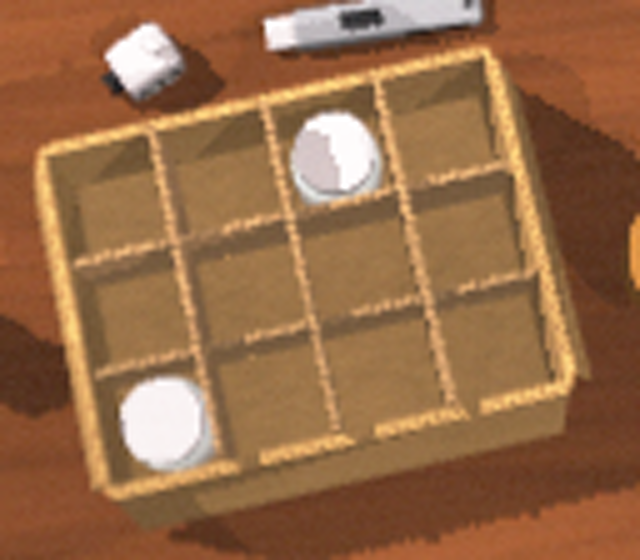

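View pics/sidec.png

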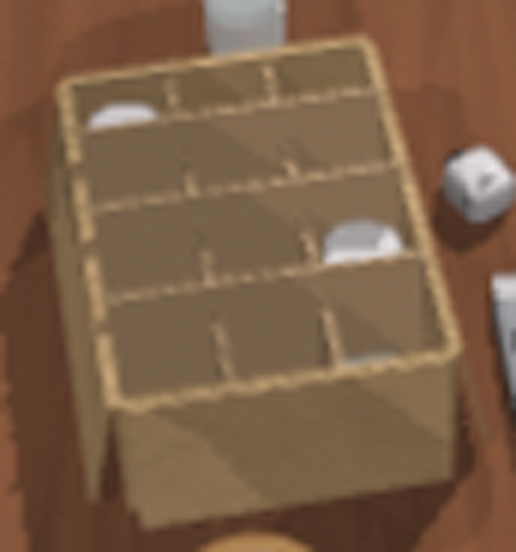

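The rim corners and strip lines are readable in both crops: top-crop corners (38,150), (490,48), (575,393), (100,492); side-crop corners (60,80), (372,38), (462,350), (115,405). Next I'll fit the carton pose, and the strip heights from their ends.

```bash
cat > h.py <<'E'
import numpy as np
from scipy.spatial.transform import Rotation as R
from workcell import bot, grip, monitor, cams, order
def proj(n,P):
    m=cams.camera_model(n); p=R.from_quat(m["rotation"]).inv().apply(np.atleast_2d(P)-m["origin"])
    s=np.c_[p[:,0],-p[:,1]]/-p[:,2:]; s*=1+m["k1"]*(s**2).sum(1,keepdims=True)
    K=m["intrinsics"]; return s*[K[0,0],K[1,1]]+K[:2,2]
E
python3 - <<'E'
from h import *
from scipy.optimize import least_squares
a,b=.115,.154
top=(np.array([[38,150],[490,48],[575,393],[100,492]])+.5)/5-.5+[172,160]
sid=(np.array([[60,80],[372,38],[462,350],[115,405]])+.5)/6-.5+[196,148]
ct=np.array([[a,b],[a,-b],[-a,-b],[-a,b]]); cs=np.array([[-a,b],[a,b],[a,-b],[-a,-b]])
def W(q,xy,z): return np.c_[R.from_rotvec([0,0,q[2]]).apply(np.c_[xy,np.zeros(len(xy))])[:,:2]+q[:2],np.full(len(xy),z)]
def f(q): return np.r_[proj("top",W(q,ct,.119))-top,proj("side",W(q,cs,.119))-sid].ravel()
r=least_squares(f,[.4,0,.1]); print(r.x,np.round(r.fun.reshape(-1,2),1).tolist())
E_={ "left":[[80,125],[375,90]],"middle":[[93,207],[395,167]],"right":[[105,297],[425,255]]}
for (n,e),y in zip(E_.items(),(.075,0,-.075)):
    px=(np.array(e)+.5)/6-.5+[196,148]
    g=lambda v:(proj("side",W(r.x,np.array([[-.109,y],[.109,y]]),.114+v[0]))-px)[:,1]
    s=least_squares(g,[.02]); print(n,s.x,s.fun)
s=monitor.get_state()
q=R.from_rotvec([0,0,r.x[2]]).as_matrix()
for dy in (.075,0,-.075):
  for sg in (1,-1):
    # tool y along carton x, tool z down
    Y=sg*q[:,0]; Z=np.array([0,0,-1.]); o=R.from_matrix(np.c_[np.cross(Y,Z),Y,Z]).as_quat()
    p=W(r.x,np.array([[0,dy]]),.19)[0]; print(dy,sg,p,o,bot.inverse_kinematics(p,o))
E
```

```text
[0.51929959 0.04325804 0.11435224] [[-0.1, -0.4], [-0.0, 0.1], [-0.5, -1.4], [0.5, 0.2], [0.5, -0.4], [-0.7, -0.2], [-1.1, 0.5], [-0.7, 0.0]]
left [0.03056586] [ 0.51392379 -0.51175503]
middle [0.02682019] [ 0.30194789 -0.30017765]
right [0.0181934] [ 0.35644807 -0.3536044 ]
0.075 1 [0.51074185 0.11776821 0.19      ] [0.6655437  0.74635889 0.         0.        ] [ 0.0986358   0.04005973 -0.02476242  1.50597418  0.          1.55507989]
0.075 -1 [0.51074185 0.11776821 0.19      ] [ 0.74635889 -0.6655437   0.         -0.        ] [ 0.0986358   0.04005973 -0.02476242  1.50597418  0.         -1.58651276]
0 1 [0.51929959 0.04325804 0.19      ] [0.6655437  0.74635889 0.         0.        ] [-0.04562917  0.03215211 -0.03288982  1.50575439  0.          1.41081492]
0 -1 [0.51929959 0.04325804 0.19      ] [ 0.74635889 -0.6655437   0.         -0.        ] [-0.04562917  0.03215211 -0.03288982  1.50575439  0.         -1.73077773]
-0.075 1 [ 0.52785732 -0.03125213  0.19      ] [0.6655437  0.74635889 0.         0.        ] [-0.18599383  0.0521036  -0.01229137  1.50640136  0.          1.27045027]
-0.075 -1 [ 0.52785732 -0.03125213  0.19      ] [ 0.74635889 -0.6655437   0.         -0.        ] [-0.18599383  0.0521036  -0.01229137  1.50640136  0.         -1.87114239]
```

```bash
cat >> h.py <<'E'
C=np.array([.5193,.04326]); yaw=.11435
M=R.from_rotvec([0,0,yaw]).as_matrix()
O=R.from_matrix(np.c_[np.cross(M[:,0],[0,0,-1]),M[:,0],[0,0,-1]]).as_quat()
def at(y,z): return np.r_[C+M[:2,1]*y,z]
def show(t):
    s=monitor.get_state(); print(t,round(s["clock"],2),s["ee_pos"].round(4),"tip",round(s["ee_pos"][2]-.017,4),s["force"].round(2)); return s
def press(y,f=6.):
    bot.move_ptp(at(y,.185),O); bot.hold(.3); show("above")
    print(bot.move_straight(at(y,.136),feed=.02,contact_N=2)); s=show("touch"); z=s["ee_pos"][2]
    if z<.14: return
    while z>.135+1e-4:                      # slide down to 4 mm above home
        z=max(z-.008,.135); print(bot.move_straight(at(y,z),feed=.012,contact_N=9)); show("slide")
E
python3 - <<'E'
from h import *
grip(0.); bot.move_ptp(at(0,.25),O); press(0)
E
```

```text
above 3.77 [0.5207 0.0431 0.1874] tip 0.1704 [-0.05 -0.22  0.3 ]
True
touch 5.12 [0.5192 0.0432 0.1588] tip 0.1418 [ 0.94 -0.37  1.95]
False
slide 5.9 [0.5192 0.0433 0.1507] tip 0.1337 [0.71 0.29 3.01]
False
slide 6.72 [0.5193 0.0432 0.1427] tip 0.1257 [ 0.23 -0.35  1.56]
False
slide 7.52 [0.5193 0.0433 0.1348] tip 0.1178 [ 0.15 -0.11  1.44]
```

```bash
cat >> h.py <<'E'
def finish(y):
    # creep to home; stop on the force rise of the bottom
    for z in (.1325,.131,.1305,.130,.1295,.129):
        hit=bot.move_straight(at(y,z),feed=.006,contact_N=4.5); s=show(f"seat {hit}")
        if hit or s["force"][2]>5: break
    bot.move_straight(s["ee_pos"]+[0,0,.05],feed=.08); show("up")
E
python3 - <<'E'
from h import *
finish(0)
E
```

```text
seat False 8.08 [0.5193 0.0433 0.1324] tip 0.1154 [0.33 0.36 1.85]
seat False 8.48 [0.5193 0.0433 0.1309] tip 0.1139 [ 0.21 -0.14  2.14]
seat False 8.73 [0.5193 0.0433 0.1305] tip 0.1135 [ 0.52 -0.36  2.89]
seat False 8.98 [0.5193 0.0432 0.1302] tip 0.1132 [-0.9   0.52  4.1 ]
seat False 9.23 [0.5193 0.0432 0.1298] tip 0.1128 [-1.62  0.02  5.31]
up 10.01 [0.5193 0.0432 0.1797] tip 0.1627 [ 0.11 -0.25  0.84]
```

```bash
python3 - <<'E'
from h import *
for y in (.075,-.075):
    press(y); 
    if monitor.get_state()["ee_pos"][2]>.1365: print("STOP"); break
    finish(y)
bot.move_straight(at(-.075,.26)); bot.move_ptp([.19,-.489,.26],monitor.get_state()["ee_rot"])
import cv2
a=cams.get_image("side")[148:240,196:282,::-1]; t=cams.get_image("top")[160:272,172:300,::-1]
z=lambda i,h:cv2.resize(i,(int(i.shape[1]*h/i.shape[0]),h),interpolation=cv2.INTER_CUBIC)
cv2.imwrite("pics/after.png",np.hstack([z(t,340),z(a,340)])); show("end")
E
```

```text
above 10.71 [0.5108 0.1169 0.1847] tip 0.1677 [-0.08  0.95 -0.03]
True
touch 12.03 [0.5107 0.1178 0.1598] tip 0.1428 [-0.66  0.06  2.05]
False
slide 12.82 [0.5107 0.1178 0.1516] tip 0.1346 [ 0.71 -0.14  1.53]
False
slide 13.63 [0.5107 0.1178 0.1437] tip 0.1267 [-0.14 -0.35  1.95]
False
slide 14.45 [0.5107 0.1178 0.1357] tip 0.1187 [0.98 0.74 3.1 ]
False
slide 14.7 [0.5107 0.1178 0.135 ] tip 0.118 [-0.49 -0.31  2.66]
seat False 15.27 [0.5107 0.1178 0.1324] tip 0.1154 [-0.72  0.06  2.58]
seat False 15.67 [0.5107 0.1178 0.1309] tip 0.1139 [-0.75 -0.14  2.72]
seat False 15.92 [0.5108 0.1178 0.1305] tip 0.1135 [0.27 0.31 3.21]
seat False 16.17 [0.5107 0.1178 0.1302] tip 0.1132 [-0.28  0.7   3.39]
seat False 16.42 [0.5108 0.1178 0.1298] tip 0.1128 [-0.66  0.34  4.14]
seat False 16.67 [0.5108 0.1178 0.1295] tip 0.1125 [-1.59  0.7   5.86]
up 17.45 [0.5107 0.1178 0.1793] tip 0.1623 [ 0.    0.18 -0.5 ]
above 18.4 [ 0.5278 -0.0301  0.1849] tip 0.1679 [-0.08  0.64 -0.35]
True
touch 19.99 [ 0.5278 -0.0313  0.1502] tip 0.1332 [ 0.76 -0.33  2.68]
False
slide 20.77 [ 0.5278 -0.0312  0.142 ] tip 0.125 [ 0.49 -0.25  1.25]
False
slide 21.52 [ 0.5278 -0.0313  0.1348] tip 0.1178 [ 0.67 -0.43  2.35]
seat False 22.08 [ 0.5279 -0.0313  0.1325] tip 0.1155 [-0.13 -1.51  1.58]
seat False 22.48 [ 0.5278 -0.0313  0.1309] tip 0.1139 [ 0.6  -0.81  2.59]
seat False 22.73 [ 0.5278 -0.0313  0.1305] tip 0.1135 [ 0.91 -0.11  1.86]
seat False 22.98 [ 0.5279 -0.0313  0.1302] tip 0.1132 [-0.84  0.23  4.42]
seat False 23.23 [ 0.5279 -0.0313  0.1298] tip 0.1128 [-2.02  0.11  3.76]
seat False 23.48 [ 0.5279 -0.0313  0.1295] tip 0.1125 [-0.79 -0.25  6.19]
up 24.27 [ 0.5279 -0.0313  0.1793] tip 0.1623 [ 0.13  0.66 -0.15]
end 27.1 [ 0.1909 -0.4886  0.2601] tip 0.2431 [0.1  0.25 0.51]
```

View pics/after.png

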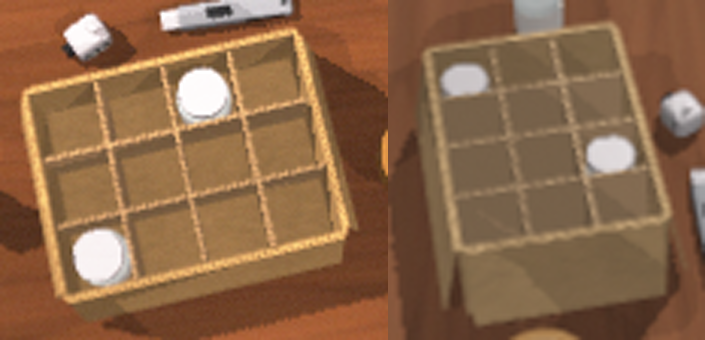

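The picture shows all three cross strips level with the long strips. In the side view the grid lines now meet flush, the near rim in the top view is unbroken, and the jars and carton have not moved. The arm is clear, so I'll hand in.

```bash
python3 -c "
from workcell import order; print(order.hand_in())"
```

```text
the job is handed in; nothing more can be done
None
```

I pressed the middle, left and right strips down level, in that order, with no more than about 6 N read on the tool at the end of each press; the arm finished clear at 27 s and the job is handed in.

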